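Return the laundry containers to their drip trays

ROBOT

A 7-joint arm with a two-finger parallel gripper is mounted at the origin on the work surface. World frame = base frame: x ahead of the robot, y to its left, z up, the work surface at z = 0. Lengths are in m, angles in rad, forces in N, time in s.
With the tool pointing down it reaches from about 0.425 to 0.925 m from the base axis. Payload 6.8 kg.
Tool frame: the origin (TCP) lies between the finger pads; the fingertips stand 11 mm ahead of it and the grasp point (between the pads) lies 8 mm behind it; z points along the fingers, y is the line along which they close (so a half turn about z gives the same grasp; the last joint's range is limited). The gripper opens to 85 mm and grips with 20 to 120 N. Pads are 22 mm wide; open, the fingers measure 114 mm over their backs; the gripper's body (76 mm by 85 mm) begins 54 mm behind the grasp point. The pads swing forward as they close: fully open they stand 13 mm farther back than shut.
Start: joints at [0.995, 0.477, 0.022, 1.555, -0.011, 1.109, -0.083], TCP at [0.304, -0.602, 0.212] pointing down, gripper open.
Joint ranges: [-2.96, 2.96], [-0.34, 2.1], [-1.41, 1.46], [0.24, 2.44], [-1.37, 4.51], [0.17, 1.92], [-2.96, 2.96]. Speed limits (rad/s): [2.39, 2.39, 3.14, 3.14, 3.14, 3.14, 3.14].

INTERFACE

Orientations are given as a rotation vector (axis times angle).
In Python, from bench import r gives the robot as it stands.
- The arm moves only by the tool send_rows, never from a script. Its argument "deltas" is a list of rows, each an object of numbers: "dx", "dy", "dz": the shift along the world's x, y, z in mm; "rx", "ry", "rz": the turn, a rotation vector about the world's x, y, z in degrees. A call has 1 to 5 rows; each row is the pose to reach, as a shift and turn from the pose commanded when the call began; what a row does not reach only later rows make up. A row lasts 1/12 s, in which the tool goes at most 41.7 mm and 7.16 degrees, less where a joint would pass 70% of its speed; a pose out of reach is approached as far as the arm can. A call with a gripper value outside its range is refused whole. "jaw" is the finger opening in mm, from 0 to 85.4, set as the call begins (left out, the last holds). The fingers move at their own pace and stop on an object; "newtons" is the grip in N (left out, the last holds). Time passes only in rows, so rows that repeat a pose let the fingers close. It gives the time, the measured TCP pose, the force, the opening and the grip force at its end, in the units of the state.
- r.get_obs(): the state, without advancing time (a new reading comes with each control period).
- r.grab_frame(name): name is "side" or "top" or "wrist"; returns a dict with "frame" (400x640x3 uint8, blue, green, red), "z_map" (400x640 float32, m along the optical axis (not along the pixel's ray), 0 where there is no reading), "vertical_fov" (degrees; the focal length in pixels is half the picture's height over the tangent of half this angle, whatever the lens; pixels are square), "cx", "cy" (the principal point, pixels), "distortion" ([k1, k2, p1, p2, k3] as OpenCV has them; the pictures are not rectified), "xyz" and "orientation" of the camera in the world. Camera axes: x right, y down, z forward; pixel columns grow to the right and rows downward; lengths in m; the calibration is good to about 2 mm. A picture is of the moment at which its call begins.
- r.hand_in(): hands the job in; it is judged then, once.
The state is a dict: "clock": time; "joints": joint angles; "qvel": joint speeds; "tau": joint torques, N m; "tcp_pos": TCP position; "orientation": TCP orientation; "contact_force": force on the tool from outside, world axes, zero at the start; "moment": the same for the moment, N m; "grip_width": finger opening in m; "gripper_force": force on a finger pad.
Only numpy, scipy, OpenCV 4.12 (cv2) and the standard library are available. Lean on these libraries where they do the work, as an engineer would, in place of code of your own. Each camera call takes 0.05 s, during which the arm holds its last target. There are 200 camera calls.

TASK

The laundry shelf has been wiped: put each of the four containers back into the drip tray that matches it in shape and size, standing flat on the tray's floor inside the rim (wide jar in the larger round tray, slim round bottle in the smaller round one, oblong tub in the oblong one, square bottle in the square one). Keep the containers upright all the time, and leave the cup where it is.

Things in the scene. Friction and masses are not known exactly. Their poses are not given: they have to be found in the camera images.
- jar_mid (a point): Wide low round jar, white with a grey screw lid: diameter 64 mm, height 70 mm, straight sides, about 0.2 kg. This point is its centre, half-way up, on its axis. Stands on the work surface at the start, at any yaw, upright: z axis up.
- tub_mid (a point): Oblong tub, pale pink with a cream lid: 90 mm long (its x axis), 56 mm wide (its y axis), 76 mm high, straight sides, about 0.3 kg. Grasp it across the 56 mm. This point is its centre, half-way up, on its axis. Stands on the work surface at the start, at any yaw, upright: z axis up.
- square_bottle_mid (a point): Square bottle, pale grey-blue with a white square cap as wide as its walls, 46 x 46 mm (sides along its x and y axes), 90 mm high, about 0.15 kg; a groove 3 mm deep runs round it 66 to 69 mm up, under the cap. This point is its centre, half-way up, on its axis. Stands on the work surface at the start, at any yaw, upright: z axis up.
- slim_bottle_mid (a point): Slim round bottle, white with a pink band and a pale cap as wide as its walls, diameter 42 mm, height 96 mm, about 0.13 kg; a groove 3 mm deep runs round it 64 to 69 mm up, under the cap. This point is its centre, half-way up, on its axis. Stands on the work surface at the start, at any yaw, upright: z axis up.
- wide_round_tray: Larger round tray, outer diameter 90 mm, round recess 80 mm in diameter; for the wide jar. Drip tray with a black rim and a grey floor, fixed to the work surface: flat floor 4 mm above the surface, surrounded by a rim 5 mm thick whose top is 12 mm above the surface. Origin at the centre of its underside (on the work surface), z up.
- oblong_tray: Oblong tray, outside 116 mm (its x axis) by 82 mm (its y axis), recess 106 by 72 mm; for the oblong tub, either way round. Drip tray with a black rim and a grey floor, fixed to the work surface: flat floor 4 mm above the surface, surrounded by a rim 5 mm thick whose top is 12 mm above the surface. Origin at the centre of its underside (on the work surface), z up.
- square_tray: Square tray, outside 72 x 72 mm, recess 62 x 62 mm with sides along its x and y axes; for the square bottle, any of its four ways round. Drip tray with a black rim and a grey floor, fixed to the work surface: flat floor 4 mm above the surface, surrounded by a rim 5 mm thick whose top is 12 mm above the surface. Origin at the centre of its underside (on the work surface), z up.
- small_round_tray: Smaller round tray, outer diameter 68 mm, round recess 58 mm in diameter; for the slim round bottle. Drip tray with a black rim and a grey floor, fixed to the work surface: flat floor 4 mm above the surface, surrounded by a rim 5 mm thick whose top is 12 mm above the surface. Origin at the centre of its underside (on the work surface), z up.
- cup: Bystander: open blue ceramic drinking cup without a handle, 72 mm wide at the rim, 75 mm high, standing among the things. Origin at the centre of its underside. Not to be disturbed.
Mind the look-alikes: they are no part of the job. What is shaped like the oblong_tray but blue, purple or yellow is not meant.

How it is judged:
By the outcome, as a careful person would: the job done as asked, in the order asked, and still so for the second after the job is handed in, with the robot touching nothing.
It also fails if it takes over 112 s, if anything falls off the work surface, if the arm or the gripper's body presses on something with over 40 N, if the wrist force passes 120 N, or if a joint passes its speed limit or range.

## Working session

There is one attempt and no reset: what is moved stays moved. The work goes in short steps, Python scripts to look and compute and a tool call to move; the robot and the scene stay as the last step left them, time stands still between calls to the robot, and variables do not carry over. Pictures are saved under pics/ and viewed, at most 14 in all, crops included, and the job is handed in when it is done.

Besides the shell and the picture viewer there is one more tool, called after "Request:" as name(argument=value, ...) on one line, values as JSON. send_rows: Moves the arm, as the interface text tells. Its arguments: {"type":"object","properties":{"deltas":{"type":"array","items":{"type":"object","properties":{"dx":{"type":"number"},"dy":{"type":"number"},"dz":{"type":"number"},"rx":{"type":"number"},"ry":{"type":"number"},"rz":{"type":"number"}}}},"jaw":{"type":"number"},"newtons":{"type":"number"}},"required":["deltas"]}

```bash
ls; mkdir -p pics
cat > h.py <<'E'
import numpy as np, cv2
from scipy.spatial.transform import Rotation as R
from bench import r
def grab(n):
    f=r.grab_frame(n); h=f["frame"].shape[0]
    fl=h/2/np.tan(np.radians(f["vertical_fov"])/2)
    f["K"]=np.array([[fl,0,f["cx"]],[0,fl,f["cy"]],[0,0,1]]); f["D"]=np.array(f["distortion"],float)
    f["R"]=R.from_rotvec(f["orientation"]).as_matrix(); f["t"]=np.array(f["xyz"]); return f
def cloud(f):
    h,w=f["z_map"].shape; u,v=np.meshgrid(np.arange(w),np.arange(h))
    p=cv2.undistortPoints(np.stack([u,v],-1).reshape(-1,1,2).astype(np.float64),f["K"],f["D"]).reshape(h,w,2)
    z=f["z_map"][...,None].astype(float); c=np.concatenate([p*z,z],-1)
    W=c@f["R"].T+f["t"]; W[f["z_map"]==0]=np.nan; return W
E
python3 - <<'E'
from h import *
for n in ("top","side"):
    f=grab(n); cv2.imwrite(f"pics/{n}0.png",f["frame"]); np.savez(f"{n}0.npz",W=cloud(f),im=f["frame"])
    print(n,f["t"],f["R"].round(2).tolist(),f["D"],f["K"][0,0])
o=r.get_obs(); print(o["clock"],o["tcp_pos"],o["orientation"],R.from_rotvec(o["orientation"]).as_matrix().round(3),o["joints"])
E
```

```text
pics
top [ 0.45609181 -0.01378169  1.63016293] [[-0.01, -1.0, 0.09], [-1.0, 0.01, -0.0], [0.0, -0.09, -1.0]] [-0.01564978  0.          0.          0.          0.        ] 476.11001835257906
side [ 0.42933265 -0.71235768  0.72991525] [[0.97, -0.15, 0.17], [-0.23, -0.66, 0.72], [0.01, -0.74, -0.67]] [0.02024979 0.         0.         0.         0.        ] 380.9860783195677
0.1 [ 0.30413978 -0.60196247  0.21105556] [-3.05449008e+00 -7.27911126e-01  7.74151658e-04] [[ 0.893  0.451 -0.001]
 [ 0.451 -0.893  0.001]
 [-0.    -0.002 -1.   ]] [ 0.99487389  0.47768712  0.02229611  1.55632147 -0.01147822  1.10935383
 -0.08310375]
```

View pics/top0.png

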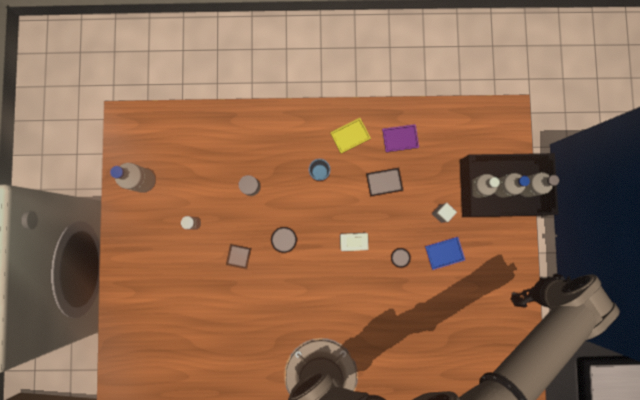

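View pics/side0.png

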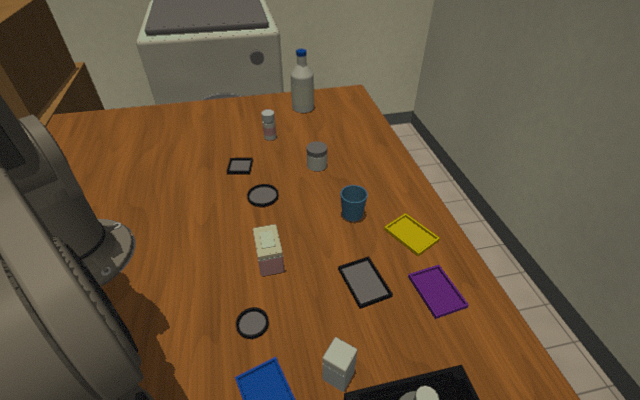

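Top view: jar (249,185), slim bottle (189,223), square bottle (445,212), tub (354,242). Trays: larger round (284,239), smaller round (400,257), square (238,256), oblong grey-floored (384,181).

Candidates that could be confused:
- **Oblong tray:** the black and grey one (384,181) is right. Yellow (351,135), purple (400,138) and blue (445,253) are look-alikes.
- **Slim bottle:** (189,223) is right. The big bottle (125,175) and the crate bottles (487–545,183) are not.
- **Jar:** (249,185) is right. The blue cup (319,170) is not.

Run:
```python
from h import *
d=np.load("top0.npz"); W,im=d["W"],d["im"]
s=np.load("side0.npz"); Ws=s["W"]
tab=W[300:340,120:250]; print("table z top",np.nanmedian(tab[...,2])); print("side table",np.nanmedian(Ws[200:240,190:230,2]))
def box(u,v,k=20): return W[v-k:v+k,u-k:u+k]
for n,u,v,h in (("jar",249,185,.07),("tub",354,242,.076),("sq",445,212,.09),("slim",189,223,.096),("cup",319,170,.075)):
    p=box(u,v).reshape(-1,3); q=p[np.abs(p[:,2]-h)<.010]
    rc=cv2.minAreaRect((q[:,:2]*1000).astype(np.float32)); print(n,len(q),q.mean(0).round(4),"rect",np.round(rc[0],1),np.round(rc[1],1),round(rc[2],1))
    # side view
    c=q.mean(0); m=(np.hypot(Ws[...,0]-c[0],Ws[...,1]-c[1])<.07)&(np.abs(Ws[...,2]-h)<.008); a=Ws[m]
    if len(a)>5:
        rc=cv2.minAreaRect((a[:,:2]*1000).astype(np.float32)); print("   side",len(a),a.mean(0).round(4),np.round(rc[0],1),np.round(rc[1],1),round(rc[2],1))
g=im.max(-1)
for n,u,v in (("wide",284,239),("obl",384,181),("sqt",238,256),("small",400,257)):
    k=24; sub=(g[v-k:v+k,u-k:u+k]<60).astype(np.uint8)
    cn,_=cv2.findContours(sub,cv2.RETR_EXTERNAL,cv2.CHAIN_APPROX_NONE); c=max(cn,key=cv2.contourArea)[:,0]
    m=np.zeros_like(sub);cv2.drawContours(m,[c[:,None]],-1,1,-1)
    p=box(u,v,k)[m>0]; p=p[~np.isnan(p[:,0])]
    rc=cv2.minAreaRect((p[:,:2]*1000).astype(np.float32)); print(n,len(p),"z",p[:,2].min().round(3),p[:,2].max().round(3),"mean",p.mean(0).round(4),"rect",np.round(rc[0],1),np.round(rc[1],1),round(rc[2],1))
big=cv2.resize(np.vstack([np.hstack([im[v-25:v+25,u-25:u+25] for u,v in row]) for row in ([(249,185),(189,223),(445,212),(354,242)],[(284,239),(400,257),(238,256),(384,181)])]),None,fx=4,fy=4,interpolation=cv2.INTER_CUBIC)
cv2.imwrite("pics/crops.png",big)
```

```text
table z top 0.0005719297645244703
side table -0.0011065633632895144
jar 289 [0.6317 0.231  0.0696] rect [631.8 231.2] [60.7 61.1] 87.3
   side 229 [0.638  0.2244 0.0682] [639.3 227.3] [64.  61.5] 80.2
tub 471 [ 0.4392 -0.1149  0.0759] rect [ 439.2 -114.6] [55.8 89.7] 1.9
   side 755 [ 0.4446 -0.1212  0.0752] [ 444.9 -116.4] [55.8 92.5] 1.5
sq 207 [ 0.5307 -0.4161  0.0885] rect [ 530.9 -416.1] [46.8 46.7] 44.1
   side 722 [ 0.5342 -0.4204  0.0896] [ 534.8 -418.2] [46.8 47. ] 45.9
slim 137 [0.5092 0.4234 0.0958] rect [508.1 424.1] [40.6 38.8] 88.8
   side 80 [0.5166 0.4181 0.0934] [516.3 420.7] [41.9 39.1] 58.4
cup 102 [ 0.6822 -0.0043  0.0726] rect [679.8  -4.6] [69.3 70.2] 15.6
   side 181 [ 0.6848 -0.0072  0.072 ] [685.3  -7.5] [69.8 70. ] 60.7Traceback (most recent call last):
  File "<stdin>", line 16, in <module>
ValueError: max() iterable argument is empty
```

Run:
```python
from h import *
d=np.load("top0.npz"); W,im=d["W"],d["im"]
s=np.load("side0.npz"); Ws,ims=s["W"],s["im"]
def tray(W,im,u,v,k):
    sat=cv2.cvtColor(im,cv2.COLOR_BGR2HSV)[v-k:v+k,u-k:u+k,1]
    sub=(sat<100).astype(np.uint8)
    nl,lab,st,ce=cv2.connectedComponentsWithStats(sub); 
    l=lab[k,k]; m=lab==l
    p=W[v-k:v+k,u-k:u+k][m]; p=p[~np.isnan(p[:,0])]
    rc=cv2.minAreaRect((p[:,:2]*1000).astype(np.float32)); return l,len(p),"z",np.percentile(p[:,2],[5,95]).round(3),"mean",p.mean(0).round(4),"rect",np.round(rc[0],1),np.round(rc[1],1),round(rc[2],1)
for n,u,v,us,vs in (("wide",284,239,263,195),("obl",384,181,365,282),("sqt",238,256,240,166),("small",400,257,252,322)):
    print(n,*tray(W,im,u,v,24)); print("   s",*tray(Ws,ims,us,vs,32))
cv2.imwrite("pics/crops.png",cv2.resize(np.vstack([np.hstack([im[v-25:v+25,u-25:u+25] for u,v in row]) for row in ([(249,185),(189,223),(445,212),(354,242)],[(284,239),(400,257),(238,256),(384,181)])]),None,fx=4,fy=4,interpolation=cv2.INTER_CUBIC))
```

```text
wide 1 463 z [-0.002  0.012] mean [0.4509 0.1212 0.0045] rect [450.4 120.7] [79.1 78.1] 89.2
   s 3 481 z [0.001 0.012] mean [0.4547 0.1196 0.0046] rect [455.5 117.6] [88.8 81.8] 84.3
obl 1 693 z [-0.002  0.011] mean [ 0.6438 -0.2263  0.0039] rect [ 643.5 -225.9] [ 75.6 110.2] 9.2
   s 1 1443 z [0.002 0.012] mean [ 0.6471 -0.23    0.005 ] rect [ 646.6 -229.8] [ 80.6 115.9] 9.2
sqt 1 323 z [-0.002  0.011] mean [0.3979 0.2747 0.0046] rect [397.6 275. ] [61.5 61.9] 79.6
   s 2 322 z [0.001 0.011] mean [0.4011 0.2747 0.0049] rect [402.3 271.7] [74.9 70.9] 78.7
small 1 255 z [-0.003  0.012] mean [ 0.3843 -0.2749  0.0043] rect [ 383.8 -275. ] [60.2 58. ] 87.1
   s 1 702 z [0.002 0.012] mean [ 0.3871 -0.2758  0.0057] rect [ 386.8 -276.9] [64.7 64. ] 14.6
```

View pics/crops.png

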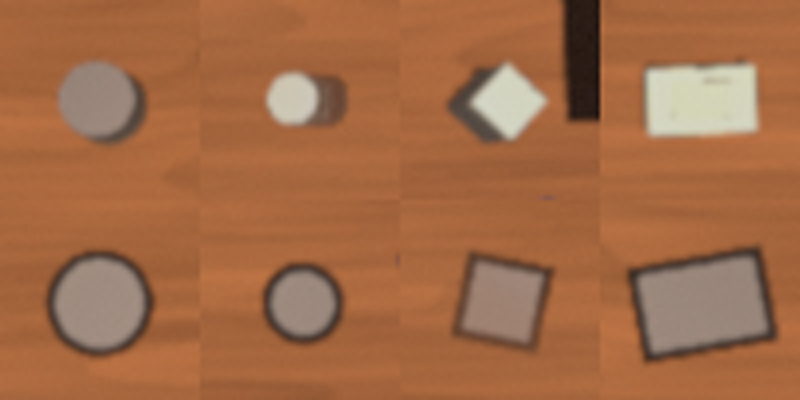

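The crops confirm the choices: the four containers in the top row and their four black-rimmed, grey-floored trays in the bottom row. The crate stands close to the square bottle, so I'll check its extents before moving.

Run:
```python
from h import *
d=np.load("top0.npz"); W=d["W"]; s=np.load("side0.npz"); Ws=s["W"]
for A in (W,Ws):
    p=A.reshape(-1,3); p=p[(p[:,0]>.42)&(p[:,0]<.75)&(p[:,1]<-.46)&(p[:,1]>-.8)&(p[:,2]>.02)]
    for a,b in ((.02,.06),(.06,.1),(.1,.14),(.14,.2),(.2,.4)):
        q=p[(p[:,2]>=a)&(p[:,2]<b)]
        if len(q): print(a,b,len(q),q.min(0).round(3),q.max(0).round(3))
```

```text
0.02 0.06 655 [ 0.517 -0.766  0.02 ] [ 0.717 -0.487  0.06 ]
0.06 0.1 916 [ 0.517 -0.771  0.06 ] [ 0.718 -0.487  0.1  ]
0.1 0.14 1472 [ 0.517 -0.77   0.1  ] [ 0.718 -0.487  0.14 ]
0.14 0.2 530 [ 0.587 -0.735  0.14 ] [ 0.645 -0.525  0.2  ]
0.2 0.4 91 [ 0.602 -0.728  0.2  ] [ 0.631 -0.613  0.213]
0.02 0.06 291 [ 0.592 -0.524  0.02 ] [ 0.717 -0.495  0.06 ]
0.06 0.1 992 [ 0.521 -0.539  0.06 ] [ 0.718 -0.492  0.1  ]
0.1 0.14 1247 [ 0.521 -0.545  0.1  ] [ 0.721 -0.489  0.139]
0.14 0.2 265 [ 0.605 -0.551  0.143] [ 0.635 -0.53   0.18 ]
```

Request:
send_rows(deltas=[{"dx": 13, "dy": 33, "rz": 2.5}, {"dx": 26, "dy": 66, "rz": 5}, {"dx": 39, "dy": 99, "rz": 7.5}, {"dx": 53, "dy": 132, "rz": 10}, {"dx": 66, "dy": 166, "rz": 12.6}], jaw=85, newtons=40)

```text
$.deltas[0]: bad value
```

Request:
send_rows(deltas=[{"dx": 13, "dy": 33, "dz": 0, "rx": 0, "ry": 0, "rz": 2.5}, {"dx": 26, "dy": 66, "dz": 0, "rx": 0, "ry": 0, "rz": 5}, {"dx": 39, "dy": 99, "dz": 0, "rx": 0, "ry": 0, "rz": 7.5}, {"dx": 53, "dy": 132, "dz": 0, "rx": 0, "ry": 0, "rz": 10}, {"dx": 66, "dy": 166, "dz": 0, "rx": 0, "ry": 0, "rz": 12.6}], jaw=85, newtons=40)

```text
clock: 0.52
tcp_pos: [0.3706, -0.4348, 0.2115]
orientation: [-2.956, -1.062, 0.0]
contact_force: [0.4, 0.3, -0.1]
grip_width: 0.0851
gripper_force: 0.0
```

Request:
send_rows(deltas=[{"dx": 13, "dy": 33, "dz": 0, "rx": 0, "ry": 0, "rz": 2.5}, {"dx": 26, "dy": 66, "dz": 0, "rx": 0, "ry": 0, "rz": 5}, {"dx": 39, "dy": 99, "dz": 0, "rx": 0, "ry": 0, "rz": 7.5}, {"dx": 53, "dy": 132, "dz": 0, "rx": 0, "ry": 0, "rz": 10}, {"dx": 66, "dy": 166, "dz": 0, "rx": 0, "ry": 0, "rz": 12.6}])

```text
clock: 0.93
tcp_pos: [0.4365, -0.2689, 0.2118]
orientation: [-2.822, -1.38, 0.0]
contact_force: [-0.3, 0.3, 0.0]
grip_width: 0.0851
gripper_force: 0.0
```

Request:
send_rows(deltas=[{"dx": 13, "dy": 33, "dz": 0, "rx": 0, "ry": 0, "rz": 2.5}, {"dx": 26, "dy": 66, "dz": 0, "rx": 0, "ry": 0, "rz": 5}, {"dx": 39, "dy": 99, "dz": 0, "rx": 0, "ry": 0, "rz": 7.5}, {"dx": 53, "dy": 132, "dz": 0, "rx": 0, "ry": 0, "rz": 10}, {"dx": 66, "dy": 166, "dz": 0, "rx": 0, "ry": 0, "rz": 12.6}])

```text
clock: 1.35
tcp_pos: [0.5025, -0.103, 0.2118]
orientation: [2.654, 1.681, -0.0]
contact_force: [1.2, -0.9, -0.0]
grip_width: 0.0851
gripper_force: 0.0
```

Request:
send_rows(deltas=[{"dx": 13, "dy": 33, "dz": 0, "rx": 0, "ry": 0, "rz": 2.5}, {"dx": 26, "dy": 66, "dz": 0, "rx": 0, "ry": 0, "rz": 5}, {"dx": 39, "dy": 99, "dz": 0, "rx": 0, "ry": 0, "rz": 7.5}, {"dx": 53, "dy": 132, "dz": 0, "rx": 0, "ry": 0, "rz": 10}, {"dx": 66, "dy": 166, "dz": 0, "rx": 0, "ry": 0, "rz": 12.6}])

```text
clock: 1.77
tcp_pos: [0.5686, 0.0627, 0.2116]
orientation: [-2.454, -1.962, 0.001]
contact_force: [0.9, -0.3, -0.2]
grip_width: 0.085
gripper_force: 0.0
```

Request:
send_rows(deltas=[{"dx": 16, "dy": 34, "dz": 0, "rx": 0, "ry": 0, "rz": 2.5}, {"dx": 33, "dy": 68, "dz": 0, "rx": 0, "ry": 0, "rz": 5}, {"dx": 49, "dy": 102, "dz": 0, "rx": 0, "ry": 0, "rz": 7.5}, {"dx": 66, "dy": 136, "dz": 0, "rx": 0, "ry": 0, "rz": 10}, {"dx": 66, "dy": 166, "dz": 0, "rx": 0, "ry": 0, "rz": 12.6}])

```text
clock: 2.18
tcp_pos: [0.6365, 0.2291, 0.211]
orientation: [-2.224, -2.219, -0.001]
contact_force: [0.1, -0.3, -0.2]
grip_width: 0.0849
gripper_force: 0.0
```

```bash
cat >> h.py <<'E'
def near(W,c,rad,zlo,zhi):
    p=W.reshape(-1,3); p=p[~np.isnan(p[:,0])]
    return p[(np.hypot(p[:,0]-c[0],p[:,1]-c[1])<rad)&(p[:,2]>zlo)&(p[:,2]<zhi)]
def rect(p):
    rc=cv2.minAreaRect((p[:,:2]*1000).astype(np.float32)); return len(p),np.round(rc[0],1),np.round(rc[1],1),round(rc[2],1)
def pose():
    o=r.get_obs(); M=R.from_rotvec(o["orientation"]).as_matrix()
    print("t",round(o["clock"],2),"tcp",np.round(np.array(o["tcp_pos"])*1000,1),"close ax deg",round(np.degrees(np.arctan2(M[1,1],M[0,1])),1),"tilt",M[:2,2].round(4),"w",round(o["grip_width"]*1000,1),"gf",round(o["gripper_force"],1),"F",np.round(o["contact_force"],1),"j",np.round(o["joints"],2))
E
python3 - <<'E'
from h import *
pose(); f=grab("wrist"); W=cloud(f); cv2.imwrite("pics/w1.png",f["frame"]); print(f["t"])
print("jar",rect(near(W,(.635,.229),.06,.06,.08)))
E
```

```text
t 2.18 tcp [636.5 229.1 211. ] close ax deg -0.1 tilt [0.0004 0.0005] w 84.9 gf 0.0 F [ 0.1 -0.3 -0.2] j [-0.09  0.53 -0.51  1.52  0.27  1.16 -0.65]
[0.6368001  0.30181437 0.37395473]
jar (3370, array([635.8, 229.2]), array([62.9, 62.7]), 6.0)
```

View pics/w1.png

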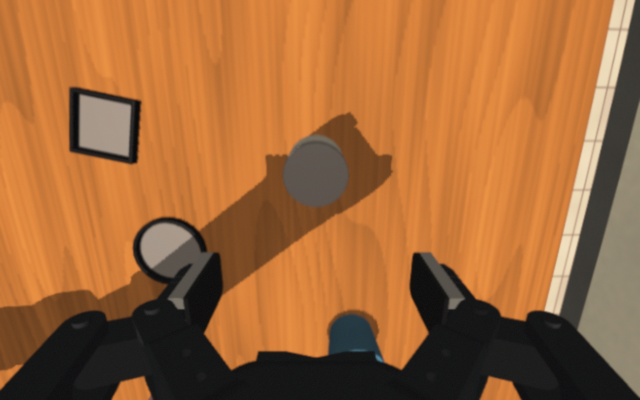

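Wrist view: the jar lid at (316,172) measures (0.6358, 0.2292), which agrees with the averages. The larger round tray is at (170,248) and the square tray at (104,125). Descending.

Request:
send_rows(deltas=[{"dx": 0, "dy": 0, "dz": -40, "rx": 0, "ry": 0, "rz": 0}, {"dx": 0, "dy": 0, "dz": -80, "rx": 0, "ry": 0, "rz": 0}, {"dx": -1, "dy": 0, "dz": -120, "rx": 0, "ry": 0, "rz": 0}, {"dx": -1, "dy": 0, "dz": -155, "rx": 0, "ry": 0, "rz": 0}, {"dx": -1, "dy": 0, "dz": -182, "rx": 0, "ry": 0, "rz": 0}])

```text
clock: 2.65
tcp_pos: [0.6314, 0.2262, 0.0262]
orientation: [-2.224, -2.217, 0.006]
contact_force: [0.5, -0.9, -0.4]
grip_width: 0.0851
gripper_force: 0.0
```

Request:
send_rows(deltas=[{"dx": 0, "dy": 0, "dz": 0, "rx": 0, "ry": 0, "rz": 0}, {"dx": 0, "dy": 0, "dz": 0, "rx": 0, "ry": 0, "rz": 0}, {"dx": 0, "dy": 0, "dz": 0, "rx": 0, "ry": 0, "rz": 0}, {"dx": 0, "dy": 0, "dz": 0, "rx": 0, "ry": 0, "rz": 0}, {"dx": 0, "dy": 0, "dz": 0, "rx": 0, "ry": 0, "rz": 0}], jaw=50, newtons=40)

```text
clock: 3.07
tcp_pos: [0.6346, 0.2281, 0.0321]
orientation: [2.225, 2.216, 0.005]
contact_force: [-0.4, -0.2, -1.9]
grip_width: 0.0629
gripper_force: 45.7
```

Request:
send_rows(deltas=[{"dx": 0, "dy": 0, "dz": 0, "rx": 0, "ry": 0, "rz": 0}, {"dx": 0, "dy": 0, "dz": 0, "rx": 0, "ry": 0, "rz": 0}, {"dx": 0, "dy": 0, "dz": 0, "rx": 0, "ry": 0, "rz": 0}])

```text
clock: 3.32
tcp_pos: [0.6336, 0.2276, 0.0306]
orientation: [2.225, 2.217, 0.001]
contact_force: [0.6, 0.2, -2.6]
grip_width: 0.0622
gripper_force: 45.7
```

Request:
send_rows(deltas=[{"dx": 0, "dy": 0, "dz": 8, "rx": 0, "ry": 0, "rz": 0}, {"dx": 0, "dy": 0, "dz": 22, "rx": 0, "ry": 0, "rz": 0}, {"dx": 0, "dy": 0, "dz": 38, "rx": 0, "ry": 0, "rz": 0}, {"dx": 0, "dy": 0, "dz": 52, "rx": 0, "ry": 0, "rz": 0}, {"dx": 0, "dy": 0, "dz": 60, "rx": 0, "ry": 0, "rz": 0}])

```text
clock: 3.73
tcp_pos: [0.6346, 0.2283, 0.0932]
orientation: [2.224, 2.217, 0.005]
contact_force: [0.1, 0.2, -2.1]
grip_width: 0.0627
gripper_force: 45.7
```

Run:
```python
from h import *
pose(); f=grab("wrist"); W=cloud(f)
for n,c,rad in (("wide",(.453,.1195),.056),("sqt",(.3995,.2735),.062)):
    h,w=W.shape[:2]; g=f["frame"].max(-1)
    m=(np.hypot(W[...,0]-c[0],W[...,1]-c[1])<rad)&(W[...,2]>.007)&(W[...,2]<.02)
    print(n,rect(W[m]),W[m].mean(0).round(4))
```

```text
t 3.73 tcp [634.6 228.3  93.2] close ax deg -0.2 tilt [0.0034 0.0015] w 62.7 gf 45.7 F [ 0.1  0.2 -2.1] j [-0.11  0.64 -0.48  1.63  0.34  0.95 -0.71]
wide (1388, array([447.5, 134.9]), array([90.5, 54.1]), 21.6) [0.4482 0.1398 0.0115]
sqt (1845, array([412.7, 269.9]), array([72.8, 48.2]), 76.6) [0.4243 0.2682 0.0117]
```

Request:
send_rows(deltas=[{"dx": -12, "dy": -7, "dz": 0, "rx": 0, "ry": 0, "rz": 0}, {"dx": -34, "dy": -20, "dz": 0, "rx": 0, "ry": 0, "rz": 0}, {"dx": -62, "dy": -37, "dz": 0, "rx": 0, "ry": 0, "rz": 0}, {"dx": -91, "dy": -55, "dz": 0, "rx": 0, "ry": 0, "rz": 0}, {"dx": -120, "dy": -72, "dz": 0, "rx": 0, "ry": 0, "rz": 0}])

```text
clock: 4.2
tcp_pos: [0.512, 0.1546, 0.0898]
orientation: [2.225, 2.217, -0.0]
contact_force: [0.1, 0.0, -1.3]
grip_width: 0.0624
gripper_force: 45.7
```

Request:
send_rows(deltas=[{"dx": -26, "dy": -16, "dz": 0, "rx": 0, "ry": 0, "rz": 0}, {"dx": -46, "dy": -28, "dz": 0, "rx": 0, "ry": 0, "rz": 0}, {"dx": -58, "dy": -35, "dz": 0, "rx": 0, "ry": 0, "rz": 0}, {"dx": -62, "dy": -37, "dz": 0, "rx": 0, "ry": 0, "rz": 0}, {"dx": -62, "dy": -37, "dz": 0, "rx": 0, "ry": 0, "rz": 0}])

```text
clock: 4.62
tcp_pos: [0.4508, 0.1179, 0.0901]
orientation: [2.225, 2.217, -0.001]
contact_force: [0.1, 0.2, -1.2]
grip_width: 0.0625
gripper_force: 45.8
```

Run:
```python
from h import *
pose()
for n in("wrist","top"):
    f=grab(n); W=cloud(f); t=(.453,.1195)
    m=(np.hypot(W[...,0]-t[0],W[...,1]-t[1])<.055)&(W[...,2]>.007)&(W[...,2]<.018); print(n,rect(W[m]))
    m=(np.hypot(W[...,0]-t[0],W[...,1]-t[1])<.06)&(W[...,2]>.115)&(W[...,2]<.14); print(n,rect(W[m]) if m.any() else 0)
    if n=="wrist": cv2.imwrite("pics/w2.png",f["frame"])
```

```text
t 4.62 tcp [450.8 117.9  90.1] close ax deg -0.2 tilt [ 0.0002 -0.0006] w 62.5 gf 45.8 F [ 0.1  0.2 -1.2] j [ 0.07  0.36 -0.54  2.12  0.27  0.73 -0.65]
wrist (1368, array([453.7, 135.4]), array([55. , 88.8]), 88.7)
wrist (18606, array([450.3, 121.1]), array([64.9, 68.8]), 47.6)
top (40, array([473.9,  89.2]), array([78.4, 28.2]), 32.1)
top 0
```

View pics/w2.png

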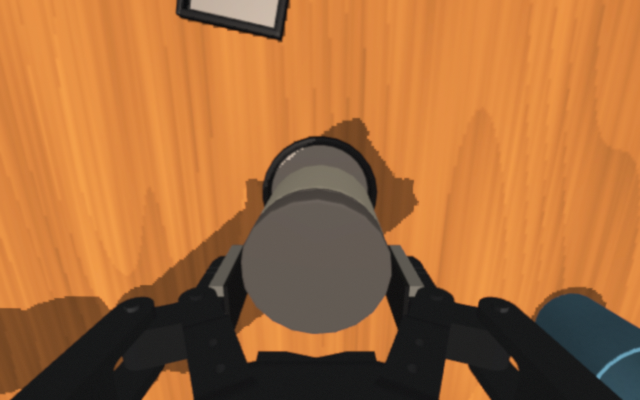

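Wrist view: the jar, lid at (318,262), hangs upright over the larger round tray at (320,175). It needs +3 mm in x.

Request:
send_rows(deltas=[{"dx": 1, "dy": 0, "dz": -12, "rx": 0, "ry": 0, "rz": 0}, {"dx": 3, "dy": 0, "dz": -30, "rx": 0, "ry": 0, "rz": 0}, {"dx": 3, "dy": 0, "dz": -43, "rx": 0, "ry": 0, "rz": 0}, {"dx": 3, "dy": 0, "dz": -51, "rx": 0, "ry": 0, "rz": 0}, {"dx": 3, "dy": 0, "dz": -56, "rx": 0, "ry": 0, "rz": 0}])

```text
clock: 5.13
tcp_pos: [0.4543, 0.119, 0.0324]
orientation: [-2.224, -2.217, 0.002]
contact_force: [-2.3, -2.0, 28.7]
grip_width: 0.0625
gripper_force: 48.8
```

Request:
send_rows(deltas=[{"dx": 0, "dy": 0, "dz": 0, "rx": 0, "ry": 0, "rz": 0}, {"dx": 0, "dy": 0, "dz": 0, "rx": 0, "ry": 0, "rz": 0}])

```text
clock: 5.3
tcp_pos: [0.4546, 0.119, 0.0337]
orientation: [-2.225, -2.218, -0.0]
contact_force: [1.4, 0.6, -1.0]
grip_width: 0.0622
gripper_force: 46.0
```

Request:
send_rows(deltas=[{"dx": 0, "dy": 0, "dz": 0, "rx": 0, "ry": 0, "rz": 0}, {"dx": 0, "dy": 0, "dz": 0, "rx": 0, "ry": 0, "rz": 0}, {"dx": 0, "dy": 0, "dz": 0, "rx": 0, "ry": 0, "rz": 0}, {"dx": 0, "dy": 0, "dz": 0, "rx": 0, "ry": 0, "rz": 0}], jaw=85)

```text
clock: 5.63
tcp_pos: [0.4547, 0.1186, 0.0343]
orientation: [2.225, 2.217, 0.001]
contact_force: [0.2, 0.0, -0.3]
grip_width: 0.0852
gripper_force: 0.0
```

Request:
send_rows(deltas=[{"dx": 0, "dy": 0, "dz": 15, "rx": 0, "ry": 0, "rz": 0}, {"dx": 0, "dy": 0, "dz": 45, "rx": 0, "ry": 0, "rz": 0}, {"dx": 0, "dy": 0, "dz": 80, "rx": 0, "ry": 0, "rz": 0}, {"dx": 0, "dy": 0, "dz": 115, "rx": 0, "ry": 0, "rz": 0}, {"dx": 0, "dy": 0, "dz": 150, "rx": 0, "ry": 0, "rz": 0}])

```text
clock: 6.05
tcp_pos: [0.4539, 0.1185, 0.1856]
orientation: [-2.225, -2.218, 0.0]
contact_force: [0.8, -0.8, -0.2]
grip_width: 0.0849
gripper_force: 0.0
```

Request:
send_rows(deltas=[{"dx": 4, "dy": 20, "dz": 0, "rx": 0, "ry": 0, "rz": 0}, {"dx": 10, "dy": 55, "dz": 0, "rx": 0, "ry": 0, "rz": 0}, {"dx": 18, "dy": 93, "dz": 0, "rx": 0, "ry": 0, "rz": 0}, {"dx": 25, "dy": 131, "dz": 0, "rx": 0, "ry": 0, "rz": 0}, {"dx": 32, "dy": 168, "dz": 0, "rx": 0, "ry": 0, "rz": 0}])

```text
clock: 6.47
tcp_pos: [0.4867, 0.288, 0.1844]
orientation: [2.226, 2.216, 0.001]
contact_force: [0.4, 1.0, -0.2]
grip_width: 0.0849
gripper_force: 0.0
```

Request:
send_rows(deltas=[{"dx": 7, "dy": 38, "dz": 0, "rx": 0, "ry": 0, "rz": 0}, {"dx": 14, "dy": 75, "dz": 0, "rx": 0, "ry": 0, "rz": 0}, {"dx": 20, "dy": 108, "dz": 0, "rx": 0, "ry": 0, "rz": 0}, {"dx": 25, "dy": 130, "dz": 0, "rx": 0, "ry": 0, "rz": 0}, {"dx": 25, "dy": 135, "dz": 0, "rx": 0, "ry": 0, "rz": 0}])

```text
clock: 6.88
tcp_pos: [0.5104, 0.4264, 0.1839]
orientation: [-2.219, -2.22, -0.003]
contact_force: [0.9, -0.9, 0.6]
grip_width: 0.0848
gripper_force: 0.0
```

Run:
```python
from h import *
pose(); f=grab("wrist"); W=cloud(f)
print("slim",rect(near(W,(.512,.422),.05,.085,.105)))
f=grab("top"); W=cloud(f)
print("jar",rect(near(W,(.453,.119),.055,.066,.085)),np.median(near(W,(.453,.119),.055,.066,.085)[:,2]))
```

```text
t 6.88 tcp [510.4 426.4 183.9] close ax deg 0.0 tilt [-0.0006  0.0033] w 84.8 gf 0.0 F [ 0.9 -0.9  0.6] j [-0.37  0.56 -0.6   1.58  0.34  1.11 -1.05]
slim (2054, array([512.9, 422.6]), array([40.8, 40.7]), 3.5)
jar (303, array([452.4, 125. ]), array([62.4, 58.6]), 89.0) 0.07371793132162408
```

Request:
send_rows(deltas=[{"dx": 1, "dy": 1, "dz": -25, "rx": 0, "ry": 0, "rz": 0}, {"dx": 1, "dy": 1, "dz": -60, "rx": 0, "ry": 0, "rz": 0}, {"dx": 1, "dy": 1, "dz": -100, "rx": 0, "ry": 0, "rz": 0}, {"dx": 1, "dy": 1, "dz": -130, "rx": 0, "ry": 0, "rz": 0}, {"dx": 1, "dy": 1, "dz": -143, "rx": 0, "ry": 0, "rz": 0}])

```text
clock: 7.4
tcp_pos: [0.5111, 0.4176, 0.0366]
orientation: [2.226, 2.215, -0.011]
contact_force: [0.1, -0.5, 0.1]
grip_width: 0.0852
gripper_force: 0.0
```

Request:
send_rows(deltas=[{"dx": 0, "dy": 0, "dz": 0, "rx": 0, "ry": 0, "rz": 0}, {"dx": 0, "dy": 0, "dz": 0, "rx": 0, "ry": 0, "rz": 0}, {"dx": 0, "dy": 0, "dz": 0, "rx": 0, "ry": 0, "rz": 0}, {"dx": 0, "dy": 0, "dz": 0, "rx": 0, "ry": 0, "rz": 0}, {"dx": 0, "dy": 0, "dz": 0, "rx": 0, "ry": 0, "rz": 0}], jaw=30, newtons=35)

```text
clock: 7.82
tcp_pos: [0.5137, 0.4237, 0.0438]
orientation: [2.225, 2.217, 0.007]
contact_force: [-0.5, -1.3, 6.9]
grip_width: 0.0411
gripper_force: 35.5
```

Request:
send_rows(deltas=[{"dx": 0, "dy": 0, "dz": 0, "rx": 0, "ry": 0, "rz": 0}, {"dx": 0, "dy": 0, "dz": 0, "rx": 0, "ry": 0, "rz": 0}, {"dx": 0, "dy": 0, "dz": 0, "rx": 0, "ry": 0, "rz": 0}, {"dx": 0, "dy": 0, "dz": 0, "rx": 0, "ry": 0, "rz": 0}])

```text
clock: 8.15
tcp_pos: [0.5137, 0.4237, 0.0438]
orientation: [2.225, 2.217, 0.006]
contact_force: [-0.6, -0.9, 6.7]
grip_width: 0.0414
gripper_force: 35.5
```

Request:
send_rows(deltas=[{"dx": 0, "dy": 0, "dz": 6, "rx": 0, "ry": 0, "rz": 0}, {"dx": 0, "dy": 0, "dz": 20, "rx": 0, "ry": 0, "rz": 0}, {"dx": 0, "dy": 0, "dz": 42, "rx": 0, "ry": 0, "rz": 0}, {"dx": 0, "dy": 0, "dz": 66, "rx": 0, "ry": 0, "rz": 0}, {"dx": 0, "dy": 0, "dz": 90, "rx": 0, "ry": 0, "rz": 0}])

```text
clock: 8.57
tcp_pos: [0.5122, 0.4226, 0.1331]
orientation: [-2.225, -2.218, -0.001]
contact_force: [0.7, 0.8, -0.9]
grip_width: 0.0408
gripper_force: 35.6
```

Request:
send_rows(deltas=[{"dx": 0, "dy": 0, "dz": 18, "rx": 0, "ry": 0, "rz": 0}, {"dx": 0, "dy": 0, "dz": 28, "rx": 0, "ry": 0, "rz": 0}, {"dx": 0, "dy": 0, "dz": 30, "rx": 0, "ry": 0, "rz": 0}, {"dx": 0, "dy": 0, "dz": 30, "rx": 0, "ry": 0, "rz": 0}])

```text
clock: 8.9
tcp_pos: [0.5125, 0.4227, 0.1618]
orientation: [2.225, 2.217, 0.002]
contact_force: [0.2, -0.2, -0.9]
grip_width: 0.0413
gripper_force: 35.6
```

Run:
```python
from h import *
pose(); f=grab("wrist"); W=cloud(f); cv2.imwrite("pics/w3.png",f["frame"])
q=near(W,(.513,.423),.05,.19,.25);print("slim",rect(q),np.percentile(q[:,2],[5,50,95]))
```

```text
t 8.9 tcp [512.5 422.7 161.8] close ax deg -0.2 tilt [0.0011 0.0007] w 41.3 gf 35.6 F [ 0.2 -0.2 -0.9] j [-0.37  0.57 -0.59  1.6   0.35  1.08 -1.06]
slim (24103, array([512.9, 422.1]), array([41.4, 99.7]), 83.3) [0.19933197 0.22100162 0.24695461]
```

View pics/w3.png

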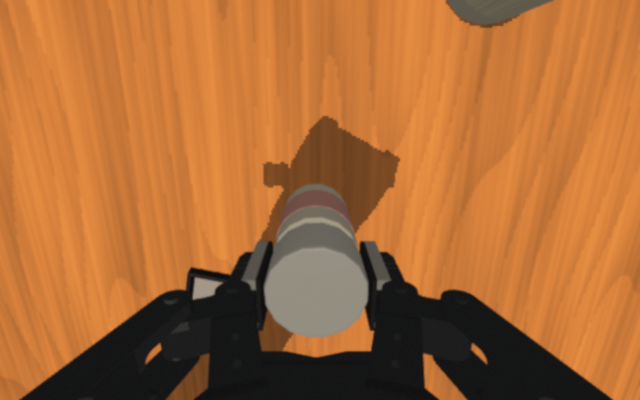

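Wrist view: the slim bottle hangs upright between the pads, cap at (315,295). I'm carrying it at 160 mm TCP height around the jar and tub.

Request:
send_rows(deltas=[{"dx": 2, "dy": -14, "dz": 0, "rx": 0, "ry": 0, "rz": 0}, {"dx": 5, "dy": -45, "dz": 0, "rx": 0, "ry": 0, "rz": 0}, {"dx": 9, "dy": -82, "dz": 0, "rx": 0, "ry": 0, "rz": 0}, {"dx": 12, "dy": -120, "dz": 0, "rx": 0, "ry": 0, "rz": 0}, {"dx": 16, "dy": -158, "dz": 0, "rx": 0, "ry": 0, "rz": 0}])

```text
clock: 9.37
tcp_pos: [0.5274, 0.2613, 0.1593]
orientation: [-2.225, -2.217, 0.005]
contact_force: [1.5, -0.2, -0.7]
grip_width: 0.0409
gripper_force: 35.7
```

Request:
send_rows(deltas=[{"dx": 4, "dy": -38, "dz": 0, "rx": 0, "ry": 0, "rz": 0}, {"dx": 8, "dy": -76, "dz": 0, "rx": 0, "ry": 0, "rz": 0}, {"dx": 12, "dy": -114, "dz": 0, "rx": 0, "ry": 0, "rz": 0}, {"dx": 14, "dy": -152, "dz": 0, "rx": 0, "ry": 0, "rz": 0}, {"dx": 12, "dy": -190, "dz": 0, "rx": 0, "ry": 0, "rz": 0}])

```text
clock: 9.78
tcp_pos: [0.5397, 0.071, 0.1597]
orientation: [-2.226, -2.216, 0.003]
contact_force: [1.8, -0.9, -1.0]
grip_width: 0.0412
gripper_force: 35.7
```

Request:
send_rows(deltas=[{"dx": -8, "dy": -36, "dz": 0, "rx": 0, "ry": 0, "rz": 0}, {"dx": -20, "dy": -71, "dz": 0, "rx": 0, "ry": 0, "rz": 0}, {"dx": -35, "dy": -105, "dz": 0, "rx": 0, "ry": 0, "rz": 0}, {"dx": -51, "dy": -139, "dz": 0, "rx": 0, "ry": 0, "rz": 0}, {"dx": -67, "dy": -173, "dz": 0, "rx": 0, "ry": 0, "rz": 0}])

```text
clock: 10.2
tcp_pos: [0.4708, -0.1009, 0.1597]
orientation: [-2.225, -2.215, 0.003]
contact_force: [1.3, -0.8, -0.3]
grip_width: 0.0412
gripper_force: 35.7
```

Request:
send_rows(deltas=[{"dx": -18, "dy": -35, "dz": 0, "rx": 0, "ry": 0, "rz": 0}, {"dx": -38, "dy": -72, "dz": 0, "rx": 0, "ry": 0, "rz": 0}, {"dx": -58, "dy": -109, "dz": 0, "rx": 0, "ry": 0, "rz": 0}, {"dx": -75, "dy": -141, "dz": 0, "rx": 0, "ry": 0, "rz": 0}, {"dx": -84, "dy": -165, "dz": 0, "rx": 0, "ry": 0, "rz": 0}])

```text
clock: 10.62
tcp_pos: [0.3845, -0.2668, 0.1597]
orientation: [-2.228, -2.21, 0.004]
contact_force: [0.5, -0.1, -1.2]
grip_width: 0.041
gripper_force: 35.6
```

Request:
send_rows(deltas=[{"dx": -4, "dy": -11, "dz": 0, "rx": 0, "ry": 0, "rz": 0}, {"dx": -4, "dy": -13, "dz": 0, "rx": 0, "ry": 0, "rz": 0}, {"dx": -4, "dy": -13, "dz": 0, "rx": 0, "ry": 0, "rz": 0}, {"dx": -4, "dy": -13, "dz": 0, "rx": 0, "ry": 0, "rz": 0}])

```text
clock: 10.95
tcp_pos: [0.3852, -0.2754, 0.1604]
orientation: [-2.223, -2.218, -0.0]
contact_force: [-0.1, -0.1, -1.4]
grip_width: 0.0411
gripper_force: 35.7
```

Run:
```python
from h import *
pose(); f=grab("wrist"); W=cloud(f); cv2.imwrite("pics/w4.png",f["frame"]); t=(.3855,-.276)
print("tray",rect(near(W,t,.045,.008,.018)))
q=near(W,t,.05,.19,.25); z=np.percentile(q[:,2],40); q=q[np.abs(q[:,2]-.219)<.006]; print("slim",rect(q),np.median(q[:,2]))
```

```text
t 10.95 tcp [ 385.2 -275.4  160.4] close ax deg -0.2 tilt [-0.0007  0.0012] w 41.1 gf 35.7 F [-0.1 -0.1 -1.4] j [ 0.87  0.24 -0.43  2.05  0.13  0.88  0.36]
tray (744, array([ 386.6, -270.7]), array([53.3, 67. ]), 86.2)
slim (7815, array([ 383.4, -275.5]), array([40.7, 81.1]), 73.9) 0.21384281455881193
```

View pics/w4.png

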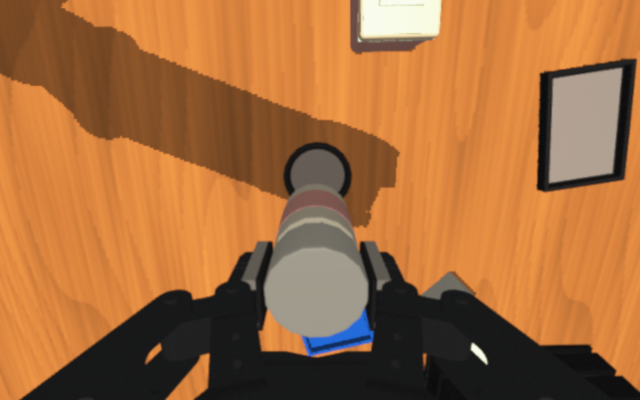

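Wrist view: the slim bottle is upright over the smaller round tray at (318,172). It needs +1 mm in x and -2 mm in y.

Request:
send_rows(deltas=[{"dx": 1, "dy": -2, "dz": -12, "rx": 0, "ry": 0, "rz": 0}, {"dx": 1, "dy": -2, "dz": -40, "rx": 0, "ry": 0, "rz": 0}, {"dx": 1, "dy": -2, "dz": -70, "rx": 0, "ry": 0, "rz": 0}, {"dx": 1, "dy": -2, "dz": -92, "rx": 0, "ry": 0, "rz": 0}, {"dx": 1, "dy": -2, "dz": -102, "rx": 0, "ry": 0, "rz": 0}])

```text
clock: 11.42
tcp_pos: [0.3854, -0.276, 0.0563]
orientation: [-2.219, -2.218, 0.0]
contact_force: [-0.5, 0.5, -0.9]
grip_width: 0.0407
gripper_force: 35.7
```

Request:
send_rows(deltas=[{"dx": 0, "dy": 0, "dz": -3, "rx": 0, "ry": 0, "rz": 0}, {"dx": 0, "dy": 0, "dz": -6, "rx": 0, "ry": 0, "rz": 0}, {"dx": 0, "dy": 0, "dz": -9, "rx": 0, "ry": 0, "rz": 0}, {"dx": 0, "dy": 0, "dz": -11, "rx": 0, "ry": 0, "rz": 0}, {"dx": 0, "dy": 0, "dz": -11, "rx": 0, "ry": 0, "rz": 0}])

```text
clock: 11.83
tcp_pos: [0.3869, -0.2788, 0.0485]
orientation: [2.224, 2.217, 0.0]
contact_force: [-0.2, 0.2, -1.2]
grip_width: 0.041
gripper_force: 35.7
```

Not yet in contact, so I'll go down a little further.

Request:
send_rows(deltas=[{"dx": 0, "dy": 0, "dz": -1, "rx": 0, "ry": 0, "rz": 0}, {"dx": 0, "dy": 0, "dz": -2, "rx": 0, "ry": 0, "rz": 0}, {"dx": 0, "dy": 0, "dz": -2, "rx": 0, "ry": 0, "rz": 0}])

```text
clock: 12.08
tcp_pos: [0.387, -0.2792, 0.0477]
orientation: [2.224, 2.216, -0.001]
contact_force: [-3.8, 1.4, 14.9]
grip_width: 0.0413
gripper_force: 37.3
```

Request:
send_rows(deltas=[{"dx": 0, "dy": 0, "dz": 0, "rx": 0, "ry": 0, "rz": 0}, {"dx": 0, "dy": 0, "dz": 0, "rx": 0, "ry": 0, "rz": 0}, {"dx": 0, "dy": 0, "dz": 0, "rx": 0, "ry": 0, "rz": 0}, {"dx": 0, "dy": 0, "dz": 0, "rx": 0, "ry": 0, "rz": 0}, {"dx": 0, "dy": 0, "dz": 0, "rx": 0, "ry": 0, "rz": 0}], jaw=85)

```text
clock: 12.5
tcp_pos: [0.3864, -0.2785, 0.0459]
orientation: [-2.225, -2.217, -0.0]
contact_force: [-1.1, -0.0, -1.1]
grip_width: 0.0851
gripper_force: 0.0
```

Request:
send_rows(deltas=[{"dx": 0, "dy": 0, "dz": 15, "rx": 0, "ry": 0, "rz": 0}, {"dx": 0, "dy": 0, "dz": 45, "rx": 0, "ry": 0, "rz": 0}, {"dx": 0, "dy": 0, "dz": 80, "rx": 0, "ry": 0, "rz": 0}, {"dx": 0, "dy": 0, "dz": 115, "rx": 0, "ry": 0, "rz": 0}, {"dx": 0, "dy": 0, "dz": 145, "rx": 0, "ry": 0, "rz": 0}])

```text
clock: 12.92
tcp_pos: [0.3865, -0.2784, 0.193]
orientation: [2.224, 2.217, 0.001]
contact_force: [-0.4, -0.3, 0.3]
grip_width: 0.085
gripper_force: 0.0
```

Request:
send_rows(deltas=[{"dx": 10, "dy": 30, "dz": 0, "rx": 0, "ry": 0, "rz": 0.5}, {"dx": 22, "dy": 66, "dz": 0, "rx": 0, "ry": 0, "rz": 1}, {"dx": 34, "dy": 102, "dz": 0, "rx": 0, "ry": 0, "rz": 1.5}, {"dx": 46, "dy": 138, "dz": 0, "rx": 0, "ry": 0, "rz": 1.9}, {"dx": 55, "dy": 163, "dz": 0, "rx": 0, "ry": 0, "rz": 1.9}])

```text
clock: 13.33
tcp_pos: [0.442, -0.1121, 0.1912]
orientation: [2.185, 2.257, 0.001]
contact_force: [0.3, 0.4, -0.2]
grip_width: 0.0847
gripper_force: 0.0
```

Request:
send_rows(deltas=[{"dx": 0, "dy": 0, "dz": 0, "rx": 0, "ry": 0, "rz": 0}, {"dx": 0, "dy": 0, "dz": 0, "rx": 0, "ry": 0, "rz": 0}])

```text
clock: 13.5
tcp_pos: [0.4417, -0.114, 0.1909]
orientation: [-2.184, -2.258, -0.0]
contact_force: [-0.7, -0.6, 0.5]
grip_width: 0.0847
gripper_force: 0.0
```

Run:
```python
from h import *
pose(); f=grab("wrist"); W=cloud(f)
print("tub",rect(near(W,(.442,-.1155),.07,.068,.084)))
f=grab("side"); W=cloud(f); q=near(W,(.386,-.277),.05,.092,.112)
print("slim",rect(q),np.median(q[:,2])); cv2.imwrite("pics/s2.png",f["frame"])
```

```text
t 13.5 tcp [ 441.7 -114.   190.9] close ax deg 1.9 tilt [0.0001 0.0002] w 84.7 gf 0.0 F [-0.7 -0.6  0.5] j [ 0.64  0.19 -0.58  2.05  0.13  0.94  0.03]
tub (6148, array([ 442.5, -116.9]), array([56.2, 89.8]), 1.4)
slim (370, array([ 387.8, -279.5]), array([40.2, 41.6]), 69.2) 0.09940350558323746
```

View pics/s2.png

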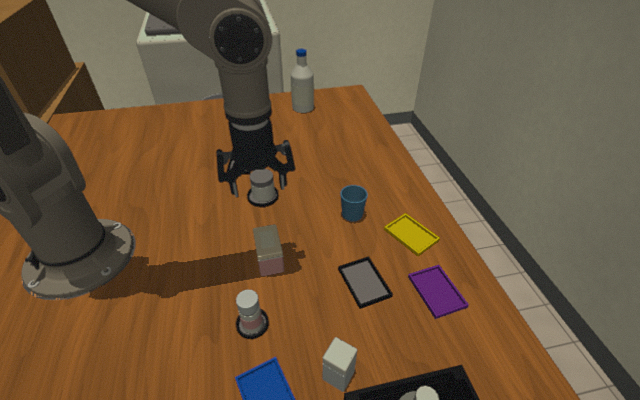

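Side view: the slim bottle stands in its tray (252,315), the jar is in the larger round tray (262,190), and the cup (353,203) hasn't moved. Next is the tub.

Request:
send_rows(deltas=[{"dx": 1, "dy": -3, "dz": -20, "rx": 0, "ry": 0, "rz": -0.5}, {"dx": 1, "dy": -3, "dz": -58, "rx": 0, "ry": 0, "rz": -0.5}, {"dx": 1, "dy": -3, "dz": -98, "rx": 0, "ry": 0, "rz": -0.5}, {"dx": 1, "dy": -3, "dz": -135, "rx": 0, "ry": 0, "rz": -0.5}, {"dx": 1, "dy": -3, "dz": -158, "rx": 0, "ry": 0, "rz": -0.5}])

```text
clock: 14.02
tcp_pos: [0.4398, -0.12, 0.0296]
orientation: [-2.199, -2.239, 0.004]
contact_force: [-0.3, -0.2, -0.8]
grip_width: 0.0849
gripper_force: 0.0
```

Request:
send_rows(deltas=[{"dx": 0, "dy": 0, "dz": 0, "rx": 0, "ry": 0, "rz": 0}, {"dx": 0, "dy": 0, "dz": 0, "rx": 0, "ry": 0, "rz": 0}])

```text
clock: 14.18
tcp_pos: [0.4412, -0.1194, 0.0323]
orientation: [-2.198, -2.241, 0.003]
contact_force: [0.9, 0.1, 0.6]
grip_width: 0.0849
gripper_force: 0.0
```

Request:
send_rows(deltas=[{"dx": 0, "dy": 0, "dz": 0, "rx": 0, "ry": 0, "rz": 0}, {"dx": 0, "dy": 0, "dz": 0, "rx": 0, "ry": 0, "rz": 0}, {"dx": 0, "dy": 0, "dz": 0, "rx": 0, "ry": 0, "rz": 0}, {"dx": 0, "dy": 0, "dz": 0, "rx": 0, "ry": 0, "rz": 0}, {"dx": 0, "dy": 0, "dz": 0, "rx": 0, "ry": 0, "rz": 0}], jaw=44, newtons=50)

```text
clock: 14.6
tcp_pos: [0.4435, -0.1192, 0.0348]
orientation: [2.196, 2.242, 0.001]
contact_force: [-1.4, -0.9, 5.8]
grip_width: 0.0551
gripper_force: 52.0
```

Request:
send_rows(deltas=[{"dx": 0, "dy": 0, "dz": 0, "rx": 0, "ry": 0, "rz": 0}, {"dx": 0, "dy": 0, "dz": 0, "rx": 0, "ry": 0, "rz": 0}, {"dx": 0, "dy": 0, "dz": 0, "rx": 0, "ry": 0, "rz": 0}])

```text
clock: 14.85
tcp_pos: [0.4435, -0.1192, 0.0348]
orientation: [2.196, 2.242, 0.001]
contact_force: [-1.8, -1.0, 6.1]
grip_width: 0.0549
gripper_force: 52.0
```

Request:
send_rows(deltas=[{"dx": 0, "dy": 0, "dz": 8, "rx": 0, "ry": 0, "rz": 0}, {"dx": 0, "dy": 0, "dz": 22, "rx": 0, "ry": 0, "rz": 0}, {"dx": 0, "dy": 0, "dz": 42, "rx": 0, "ry": 0, "rz": 0}, {"dx": 0, "dy": 0, "dz": 60, "rx": 0, "ry": 0, "rz": 0}, {"dx": 0, "dy": 0, "dz": 70, "rx": 0, "ry": 0, "rz": 0}])

```text
clock: 15.27
tcp_pos: [0.4433, -0.1187, 0.1055]
orientation: [2.196, 2.243, 0.002]
contact_force: [0.6, -1.0, -3.8]
grip_width: 0.0548
gripper_force: 55.0
```

Request:
send_rows(deltas=[{"dx": 13, "dy": -7, "dz": 0, "rx": 0, "ry": 0, "rz": 0.5}, {"dx": 36, "dy": -20, "dz": 0, "rx": 0, "ry": 0, "rz": 1.5}, {"dx": 66, "dy": -36, "dz": 0, "rx": 0, "ry": 0, "rz": 2.5}, {"dx": 97, "dy": -53, "dz": 0, "rx": 0, "ry": 0, "rz": 3.7}, {"dx": 128, "dy": -70, "dz": 0, "rx": 0, "ry": 0, "rz": 5}])

```text
clock: 15.68
tcp_pos: [0.5711, -0.1895, 0.1034]
orientation: [2.097, 2.339, -0.001]
contact_force: [0.4, 0.2, -2.8]
grip_width: 0.0548
gripper_force: 54.9
```

Request:
send_rows(deltas=[{"dx": 28, "dy": -15, "dz": 0, "rx": 0, "ry": 0, "rz": 1}, {"dx": 52, "dy": -28, "dz": 0, "rx": 0, "ry": 0, "rz": 2}, {"dx": 68, "dy": -38, "dz": 0, "rx": 0, "ry": 0, "rz": 2.5}, {"dx": 75, "dy": -42, "dz": 0, "rx": 0, "ry": 0, "rz": 2.7}, {"dx": 75, "dy": -42, "dz": 0, "rx": 0, "ry": 0, "rz": 2.7}])

```text
clock: 16.1
tcp_pos: [0.6461, -0.2317, 0.1026]
orientation: [2.044, 2.385, 0.0]
contact_force: [-0.1, -0.1, -3.4]
grip_width: 0.0545
gripper_force: 54.9
```

Run:
```python
from h import *
pose(); f=grab("wrist"); W=cloud(f); cv2.imwrite("pics/w5.png",f["frame"]); t=(.645,-.228)
print("tray rim",rect(near(W,t,.08,.008,.018)))
q=near(W,t,.08,.135,.158); print("tub",rect(q),np.median(q[:,2]))
f=grab("side"); W=cloud(f); print("side tray",rect(near(W,t,.08,.008,.018)));q=near(W,t,.08,.14,.155); print("side tub",rect(q))
```

```text
t 16.1 tcp [ 646.1 -231.7  102.6] close ax deg 8.8 tilt [0.0003 0.0001] w 54.5 gf 54.9 F [-0.1 -0.1 -3.4] j [ 0.58  0.65 -0.48  1.59  0.34  0.99  0.14]
tray rim (1123, array([ 638.7, -186.6]), array([82., 29.]), 8.9)
tub (26977, array([ 645.6, -229.2]), array([82.3, 90.2]), 9.0) 0.14507473140313498
side tray (272, array([ 647. , -229.2]), array([ 82.2, 116.7]), 9.5)
side tub (717, array([ 645.6, -236.1]), array([85.4, 82.5]), 82.0)
```

View pics/w5.png

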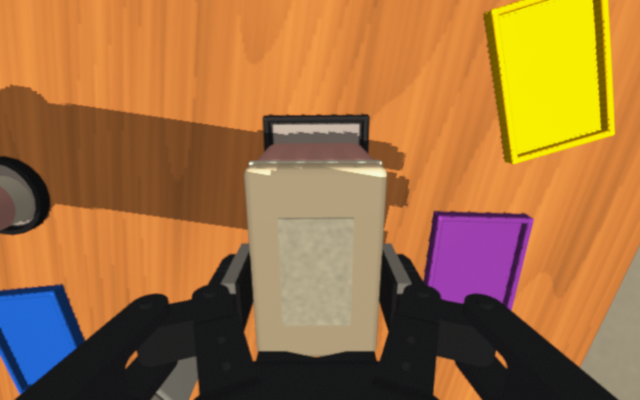

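Wrist view: the tub's lid (316,260) is aligned over the oblong tray's far end (316,130), with the centres within 1 mm. Lowering.

Request:
send_rows(deltas=[{"dx": 0, "dy": 0, "dz": -10, "rx": 0, "ry": 0, "rz": 0.3}, {"dx": 0, "dy": 0, "dz": -28, "rx": 0, "ry": 0, "rz": 0.3}, {"dx": 0, "dy": 0, "dz": -44, "rx": 0, "ry": 0, "rz": 0.3}, {"dx": 0, "dy": 0, "dz": -54, "rx": 0, "ry": 0, "rz": 0.3}, {"dx": 0, "dy": 0, "dz": -58, "rx": 0, "ry": 0, "rz": 0.3}])

```text
clock: 16.62
tcp_pos: [0.6431, -0.2296, 0.0426]
orientation: [-2.033, -2.391, 0.003]
contact_force: [-0.7, -0.1, -4.0]
grip_width: 0.0549
gripper_force: 54.9
```

Request:
send_rows(deltas=[{"dx": 0, "dy": 0, "dz": -2, "rx": 0, "ry": 0, "rz": 0}, {"dx": 0, "dy": 0, "dz": -4, "rx": 0, "ry": 0, "rz": 0}, {"dx": 0, "dy": 0, "dz": -6, "rx": 0, "ry": 0, "rz": 0}, {"dx": 0, "dy": 0, "dz": -6, "rx": 0, "ry": 0, "rz": 0}])

```text
clock: 16.95
tcp_pos: [0.6457, -0.2305, 0.0393]
orientation: [2.036, 2.392, 0.0]
contact_force: [0.3, -0.6, -3.2]
grip_width: 0.055
gripper_force: 54.9
```

Request:
send_rows(deltas=[{"dx": 0, "dy": 0, "dz": -1, "rx": 0, "ry": 0, "rz": 0}, {"dx": 0, "dy": 0, "dz": -2, "rx": 0, "ry": 0, "rz": 0}, {"dx": 0, "dy": 0, "dz": -2, "rx": 0, "ry": 0, "rz": 0}])

```text
clock: 17.2
tcp_pos: [0.6458, -0.2306, 0.039]
orientation: [2.036, 2.391, -0.0]
contact_force: [-5.2, 1.0, 9.3]
grip_width: 0.0552
gripper_force: 56.1
```

Request:
send_rows(deltas=[{"dx": 0, "dy": 0, "dz": 0, "rx": 0, "ry": 0, "rz": 0}, {"dx": 0, "dy": 0, "dz": 0, "rx": 0, "ry": 0, "rz": 0}, {"dx": 0, "dy": 0, "dz": 0, "rx": 0, "ry": 0, "rz": 0}, {"dx": 0, "dy": 0, "dz": 0, "rx": 0, "ry": 0, "rz": 0}, {"dx": 0, "dy": 0, "dz": 0, "rx": 0, "ry": 0, "rz": 0}], jaw=85)

```text
clock: 17.62
tcp_pos: [0.6456, -0.2305, 0.037]
orientation: [2.036, 2.392, 0.0]
contact_force: [1.0, 0.1, -0.1]
grip_width: 0.0853
gripper_force: 0.0
```

Request:
send_rows(deltas=[{"dx": 0, "dy": 0, "dz": 15, "rx": 0, "ry": 0, "rz": 0}, {"dx": 0, "dy": 0, "dz": 45, "rx": 0, "ry": 0, "rz": 0}, {"dx": 0, "dy": 0, "dz": 80, "rx": 0, "ry": 0, "rz": 0}, {"dx": 0, "dy": 0, "dz": 120, "rx": 0, "ry": 0, "rz": 0}, {"dx": 0, "dy": 0, "dz": 160, "rx": 0, "ry": 0, "rz": 0}])

```text
clock: 18.03
tcp_pos: [0.645, -0.2302, 0.1994]
orientation: [-2.035, -2.393, -0.0]
contact_force: [0.7, -0.3, 0.0]
grip_width: 0.085
gripper_force: 0.0
```

Request:
send_rows(deltas=[{"dx": -8, "dy": -14, "dz": 0, "rx": 0, "ry": 0, "rz": -6}, {"dx": -20, "dy": -34, "dz": 0, "rx": 0, "ry": 0, "rz": -12}, {"dx": -34, "dy": -56, "dz": 0, "rx": 0, "ry": 0, "rz": -18}, {"dx": -48, "dy": -80, "dz": 0, "rx": 0, "ry": 0, "rz": -24}, {"dx": -63, "dy": -104, "dz": 0, "rx": 0, "ry": 0, "rz": -30}])

```text
clock: 18.45
tcp_pos: [0.5821, -0.335, 0.1984]
orientation: [2.589, 1.778, 0.002]
contact_force: [0.2, -0.1, -0.7]
grip_width: 0.085
gripper_force: 0.0
```

Request:
send_rows(deltas=[{"dx": -14, "dy": -24, "dz": 0, "rx": 0, "ry": 0, "rz": -6}, {"dx": -28, "dy": -47, "dz": 0, "rx": 0, "ry": 0, "rz": -12}, {"dx": -40, "dy": -67, "dz": 0, "rx": 0, "ry": 0, "rz": -18}, {"dx": -48, "dy": -80, "dz": 0, "rx": 0, "ry": 0, "rz": -24}, {"dx": -50, "dy": -83, "dz": 0, "rx": 0, "ry": 0, "rz": -24}])

```text
clock: 18.87
tcp_pos: [0.53, -0.4213, 0.198]
orientation: [2.904, 1.194, -0.002]
contact_force: [0.1, -0.5, 0.0]
grip_width: 0.0852
gripper_force: 0.0
```

Request:
send_rows(deltas=[{"dx": 0, "dy": 0, "dz": 0, "rx": 0, "ry": 0, "rz": 0}, {"dx": 0, "dy": 0, "dz": 0, "rx": 0, "ry": 0, "rz": 0}])

```text
clock: 19.03
tcp_pos: [0.5334, -0.4161, 0.1975]
orientation: [-2.898, -1.213, -0.002]
contact_force: [0.5, 1.4, 0.3]
grip_width: 0.0848
gripper_force: 0.0
```

Run:
```python
from h import *
pose(); f=grab("wrist"); W=cloud(f); cv2.imwrite("pics/w6.png",f["frame"])
print("sq",rect(near(W,(.533,-.417),.045,.082,.098)))
print("crate",near(W,(.55,-.5),.06,.12,.15)[:,1].max() if len(near(W,(.55,-.5),.06,.12,.15)) else None)
f=grab("top"); W=cloud(f); q=near(W,(.6455,-.2295),.08,.07,.09); print("tub",rect(q),np.median(q[:,2]))
```

```text
t 19.03 tcp [ 533.4 -416.1  197.5] close ax deg -44.6 tilt [0.0011 0.0007] w 84.8 gf 0.0 F [0.5 1.4 0.3] j [ 0.77  0.51 -0.28  1.55  0.15  1.1  -0.32]
sq (2758, array([ 533.7, -419.2]), array([46.2, 46. ]), 45.4)
crate -0.5189932091533669
tub (466, array([ 641.4, -225.9]), array([56.6, 90.4]), 9.1) 0.07931006743163871
```

View pics/w6.png

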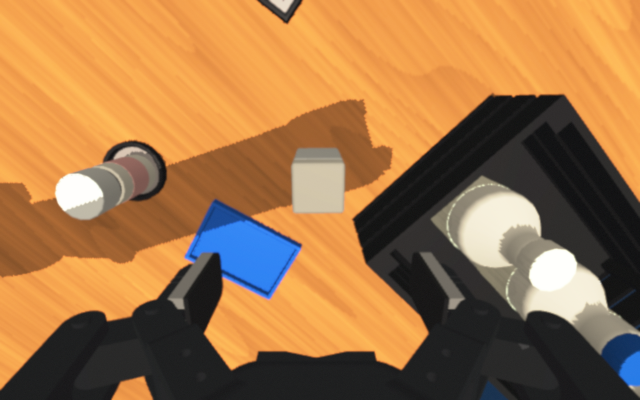

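Wrist view: the square bottle's cap (318,183) is square to the fingers. The crate wall (360,230) is on the right, about 20 mm clear of the finger. I'll narrow the jaw to 68 mm and shift about 3 mm away from the crate.

Request:
send_rows(deltas=[{"dx": 3, "dy": 0, "dz": -12, "rx": 0, "ry": 0, "rz": 0}, {"dx": 3, "dy": 0, "dz": -35, "rx": 0, "ry": 0, "rz": 0}, {"dx": 3, "dy": 0, "dz": -60, "rx": 0, "ry": 0, "rz": 0}, {"dx": 3, "dy": 0, "dz": -78, "rx": 0, "ry": 0, "rz": 0}, {"dx": 3, "dy": 0, "dz": -85, "rx": 0, "ry": 0, "rz": 0}], jaw=68)

```text
clock: 19.55
tcp_pos: [0.5342, -0.4151, 0.1077]
orientation: [-2.894, -1.209, 0.004]
contact_force: [-0.2, 1.3, -0.5]
grip_width: 0.068
gripper_force: 0.0
```

Request:
send_rows(deltas=[{"dx": 0, "dy": 0, "dz": -12, "rx": 0, "ry": 0, "rz": 0}, {"dx": 0, "dy": 0, "dz": -30, "rx": 0, "ry": 0, "rz": 0}, {"dx": 0, "dy": 0, "dz": -50, "rx": 0, "ry": 0, "rz": 0}, {"dx": 0, "dy": 0, "dz": -68, "rx": 0, "ry": 0, "rz": 0}, {"dx": 0, "dy": 0, "dz": -78, "rx": 0, "ry": 0, "rz": 0}])

```text
clock: 19.97
tcp_pos: [0.5352, -0.4167, 0.0321]
orientation: [-2.899, -1.208, 0.001]
contact_force: [-0.2, 0.3, -1.0]
grip_width: 0.0682
gripper_force: 0.0
```

Request:
send_rows(deltas=[{"dx": 0, "dy": 0, "dz": 0, "rx": 0, "ry": 0, "rz": 0}, {"dx": 0, "dy": 0, "dz": 0, "rx": 0, "ry": 0, "rz": 0}])

```text
clock: 20.13
tcp_pos: [0.5358, -0.4174, 0.0341]
orientation: [-2.9, -1.208, -0.0]
contact_force: [-0.2, -0.3, 0.9]
grip_width: 0.0684
gripper_force: 0.0
```

Request:
send_rows(deltas=[{"dx": 0, "dy": 0, "dz": 0, "rx": 0, "ry": 0, "rz": 0}, {"dx": 0, "dy": 0, "dz": 0, "rx": 0, "ry": 0, "rz": 0}, {"dx": 0, "dy": 0, "dz": 0, "rx": 0, "ry": 0, "rz": 0}, {"dx": 0, "dy": 0, "dz": 0, "rx": 0, "ry": 0, "rz": 0}, {"dx": 0, "dy": 0, "dz": 0, "rx": 0, "ry": 0, "rz": 0}], jaw=34, newtons=35)

```text
clock: 20.55
tcp_pos: [0.5364, -0.418, 0.0355]
orientation: [2.898, 1.206, 0.002]
contact_force: [-0.3, 2.4, 6.9]
grip_width: 0.0457
gripper_force: 39.7
```

Request:
send_rows(deltas=[{"dx": 0, "dy": 0, "dz": 0, "rx": 0, "ry": 0, "rz": 0}, {"dx": 0, "dy": 0, "dz": 0, "rx": 0, "ry": 0, "rz": 0}])

```text
clock: 20.72
tcp_pos: [0.5364, -0.418, 0.0355]
orientation: [2.898, 1.207, 0.002]
contact_force: [-1.6, 0.5, 6.6]
grip_width: 0.0456
gripper_force: 39.7
```

Request:
send_rows(deltas=[{"dx": 0, "dy": 0, "dz": 6, "rx": 0, "ry": 0, "rz": 0}, {"dx": 0, "dy": 0, "dz": 20, "rx": 0, "ry": 0, "rz": 0}, {"dx": 0, "dy": 0, "dz": 42, "rx": 0, "ry": 0, "rz": 0}, {"dx": 0, "dy": 0, "dz": 68, "rx": 0, "ry": 0, "rz": 0}, {"dx": 0, "dy": 0, "dz": 94, "rx": 0, "ry": 0, "rz": 0}])

```text
clock: 21.13
tcp_pos: [0.5349, -0.4172, 0.1294]
orientation: [-2.9, -1.207, 0.001]
contact_force: [0.4, -0.4, -1.6]
grip_width: 0.0459
gripper_force: 38.9
```

Request:
send_rows(deltas=[{"dx": 0, "dy": 0, "dz": 20, "rx": 0, "ry": 0, "rz": 0}, {"dx": 0, "dy": 4, "dz": 32, "rx": 0, "ry": 0, "rz": 0}, {"dx": 1, "dy": 18, "dz": 36, "rx": 0, "ry": 0, "rz": 1}, {"dx": 2, "dy": 44, "dz": 36, "rx": 0, "ry": 0, "rz": 2.5}, {"dx": 3, "dy": 78, "dz": 36, "rx": 0, "ry": 0, "rz": 4.5}])

```text
clock: 21.55
tcp_pos: [0.5372, -0.3398, 0.1633]
orientation: [2.852, 1.318, -0.002]
contact_force: [0.1, 0.5, -2.0]
grip_width: 0.0456
gripper_force: 39.0
```

Request:
send_rows(deltas=[{"dx": 2, "dy": 37, "dz": 0, "rx": 0, "ry": 0, "rz": 2}, {"dx": 4, "dy": 74, "dz": 0, "rx": 0, "ry": 0, "rz": 4}, {"dx": 7, "dy": 111, "dz": 0, "rx": 0, "ry": 0, "rz": 6}, {"dx": 9, "dy": 148, "dz": 0, "rx": 0, "ry": 0, "rz": 8}, {"dx": 11, "dy": 185, "dz": 0, "rx": 0, "ry": 0, "rz": 10}])

```text
clock: 21.97
tcp_pos: [0.5479, -0.1512, 0.163]
orientation: [-2.72, -1.568, 0.002]
contact_force: [0.3, 0.0, -1.4]
grip_width: 0.0455
gripper_force: 39.0
```

Request:
send_rows(deltas=[{"dx": 1, "dy": 37, "dz": 0, "rx": 0, "ry": 0, "rz": 2}, {"dx": -2, "dy": 74, "dz": 0, "rx": 0, "ry": 0, "rz": 4}, {"dx": -10, "dy": 110, "dz": 0, "rx": 0, "ry": 0, "rz": 6}, {"dx": -23, "dy": 144, "dz": 0, "rx": 0, "ry": 0, "rz": 8}, {"dx": -38, "dy": 177, "dz": 0, "rx": 0, "ry": 0, "rz": 10}])

```text
clock: 22.38
tcp_pos: [0.5094, 0.0256, 0.163]
orientation: [-2.573, -1.8, 0.002]
contact_force: [0.7, 0.4, -2.0]
grip_width: 0.0459
gripper_force: 39.0
```

Request:
send_rows(deltas=[{"dx": -15, "dy": 34, "dz": 0, "rx": 0, "ry": 0, "rz": 2}, {"dx": -31, "dy": 68, "dz": 0, "rx": 0, "ry": 0, "rz": 4}, {"dx": -47, "dy": 102, "dz": 0, "rx": 0, "ry": 0, "rz": 6}, {"dx": -63, "dy": 136, "dz": 0, "rx": 0, "ry": 0, "rz": 8}, {"dx": -78, "dy": 168, "dz": 0, "rx": 0, "ry": 0, "rz": 8.9}])

```text
clock: 22.8
tcp_pos: [0.4303, 0.1923, 0.1632]
orientation: [-2.427, -1.995, 0.003]
contact_force: [0.9, 0.2, -0.5]
grip_width: 0.0456
gripper_force: 39.0
```

Request:
send_rows(deltas=[{"dx": -13, "dy": 32, "dz": 0, "rx": 0, "ry": 0, "rz": 0}, {"dx": -23, "dy": 58, "dz": 0, "rx": 0, "ry": 0, "rz": 0}, {"dx": -30, "dy": 76, "dz": 0, "rx": 0, "ry": 0, "rz": 0}, {"dx": -34, "dy": 86, "dz": 0, "rx": 0, "ry": 0, "rz": 0}, {"dx": -34, "dy": 86, "dz": 0, "rx": 0, "ry": 0, "rz": 0}])

```text
clock: 23.22
tcp_pos: [0.3969, 0.2788, 0.1635]
orientation: [-2.425, -1.996, 0.001]
contact_force: [0.4, -0.6, -2.0]
grip_width: 0.0454
gripper_force: 39.0
```

Request:
send_rows(deltas=[{"dx": 0, "dy": 0, "dz": 0, "rx": 0, "ry": 0, "rz": 0}, {"dx": 0, "dy": 0, "dz": 0, "rx": 0, "ry": 0, "rz": 0}])

```text
clock: 23.38
tcp_pos: [0.3996, 0.2747, 0.1634]
orientation: [2.432, 1.987, -0.002]
contact_force: [0.8, -0.6, -1.5]
grip_width: 0.0458
gripper_force: 39.0
```

Run:
```python
from h import *
pose(); f=grab("wrist"); W=cloud(f); cv2.imwrite("pics/w7.png",f["frame"]); t=(.3995,.2735)
print("tray rim",rect(near(W,t,.065,.008,.018)))
q=near(W,t,.05,.205,.24); z=np.median(q[:,2]); print(z); q=q[np.abs(q[:,2]-.22)<.006]; print("sq",rect(q))
```

```text
t 23.38 tcp [399.6 274.7 163.4] close ax deg -11.5 tilt [-0.0006 -0.0016] w 45.8 gf 39.0 F [ 0.8 -0.6 -1.5] j [-0.14  0.3  -0.69  2.01  0.24  0.91 -1.16]
tray rim (878, array([401.4, 283.2]), array([49.8, 72.1]), 77.6)
0.21921173690242918
sq (13679, array([399.6, 272. ]), array([46.4, 72.7]), 78.5)
```

View pics/w7.png

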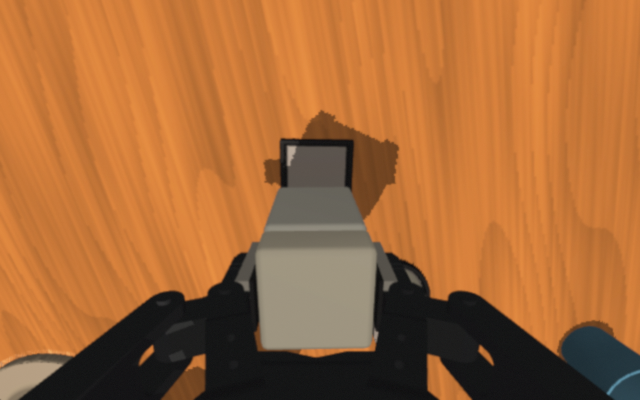

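Wrist view: the square bottle's cap (317,297) is lined up with the square tray (317,165), both centred near (0.399, 0.272). Lowering.

Request:
send_rows(deltas=[{"dx": 0, "dy": 0, "dz": -14, "rx": 0, "ry": 0, "rz": 0}, {"dx": 0, "dy": 0, "dz": -46, "rx": 0, "ry": 0, "rz": 0}, {"dx": 0, "dy": 0, "dz": -80, "rx": 0, "ry": 0, "rz": 0}, {"dx": 0, "dy": 0, "dz": -104, "rx": 0, "ry": 0, "rz": 0}, {"dx": 0, "dy": 0, "dz": -114, "rx": 0, "ry": 0, "rz": 0}])

```text
clock: 23.85
tcp_pos: [0.3984, 0.2734, 0.0468]
orientation: [2.433, 1.987, -0.009]
contact_force: [-1.1, 0.0, -1.6]
grip_width: 0.0456
gripper_force: 39.0
```

Request:
send_rows(deltas=[{"dx": 0, "dy": 0, "dz": -3, "rx": 0, "ry": 0, "rz": 0}, {"dx": 0, "dy": 0, "dz": -6, "rx": 0, "ry": 0, "rz": 0}, {"dx": 0, "dy": 0, "dz": -8, "rx": 0, "ry": 0, "rz": 0}, {"dx": 0, "dy": 0, "dz": -9, "rx": 0, "ry": 0, "rz": 0}, {"dx": 0, "dy": 0, "dz": -9, "rx": 0, "ry": 0, "rz": 0}])

```text
clock: 24.27
tcp_pos: [0.4001, 0.2769, 0.0418]
orientation: [2.431, 1.989, 0.003]
contact_force: [-0.2, 0.0, -2.3]
grip_width: 0.046
gripper_force: 39.0
```

Request:
send_rows(deltas=[{"dx": 0, "dy": 0, "dz": -1, "rx": 0, "ry": 0, "rz": 0}, {"dx": 0, "dy": 0, "dz": -1, "rx": 0, "ry": 0, "rz": 0}])

```text
clock: 24.43
tcp_pos: [0.3997, 0.2767, 0.0404]
orientation: [2.431, 1.99, 0.002]
contact_force: [-0.5, -0.0, -1.1]
grip_width: 0.0457
gripper_force: 39.0
```

Request:
send_rows(deltas=[{"dx": 0, "dy": 0, "dz": -1, "rx": 0, "ry": 0, "rz": 0}, {"dx": 0, "dy": 0, "dz": -2, "rx": 0, "ry": 0, "rz": 0}, {"dx": 0, "dy": 0, "dz": -2, "rx": 0, "ry": 0, "rz": 0}])

```text
clock: 24.68
tcp_pos: [0.3994, 0.2771, 0.0391]
orientation: [2.43, 1.99, 0.001]
contact_force: [-3.9, -2.3, 13.0]
grip_width: 0.0452
gripper_force: 38.6
```

Request:
send_rows(deltas=[{"dx": 0, "dy": 0, "dz": 0, "rx": 0, "ry": 0, "rz": 0}, {"dx": 0, "dy": 0, "dz": 0, "rx": 0, "ry": 0, "rz": 0}, {"dx": 0, "dy": 0, "dz": 0, "rx": 0, "ry": 0, "rz": 0}, {"dx": 0, "dy": 0, "dz": 0, "rx": 0, "ry": 0, "rz": 0}, {"dx": 0, "dy": 0, "dz": 0, "rx": 0, "ry": 0, "rz": 0}], jaw=80)

```text
clock: 25.1
tcp_pos: [0.3994, 0.2765, 0.0378]
orientation: [-2.431, -1.99, 0.0]
contact_force: [0.4, -0.5, 0.6]
grip_width: 0.0798
gripper_force: 0.0
```

Request:
send_rows(deltas=[{"dx": 0, "dy": 0, "dz": 15, "rx": 0, "ry": 0, "rz": 0}, {"dx": 0, "dy": 0, "dz": 45, "rx": 0, "ry": 0, "rz": 0}, {"dx": 0, "dy": 0, "dz": 80, "rx": 0, "ry": 0, "rz": 0}, {"dx": 0, "dy": 0, "dz": 120, "rx": 0, "ry": 0, "rz": 0}, {"dx": 0, "dy": 0, "dz": 160, "rx": 0, "ry": 0, "rz": 0}])

```text
clock: 25.52
tcp_pos: [0.3986, 0.2762, 0.1992]
orientation: [-2.43, -1.99, 0.002]
contact_force: [1.8, 0.3, -0.5]
grip_width: 0.0803
gripper_force: 0.0
```

Request:
send_rows(deltas=[{"dx": 30, "dy": 10, "dz": 10, "rx": 0, "ry": 0, "rz": 0}, {"dx": 60, "dy": 20, "dz": 20, "rx": 0, "ry": 0, "rz": 0}, {"dx": 90, "dy": 30, "dz": 30, "rx": 0, "ry": 0, "rz": 0}, {"dx": 120, "dy": 40, "dz": 40, "rx": 0, "ry": 0, "rz": 0}, {"dx": 140, "dy": 45, "dz": 40, "rx": 0, "ry": 0, "rz": 0}])

```text
clock: 25.93
tcp_pos: [0.5428, 0.3226, 0.2398]
orientation: [2.432, 1.988, 0.006]
contact_force: [-0.2, -0.0, 1.0]
grip_width: 0.08
gripper_force: 0.0
```

Request:
send_rows(deltas=[{"dx": 0, "dy": 0, "dz": 0, "rx": 0, "ry": 0, "rz": 0}, {"dx": 0, "dy": 0, "dz": 0, "rx": 0, "ry": 0, "rz": 0}, {"dx": 0, "dy": 0, "dz": 0, "rx": 0, "ry": 0, "rz": 0}])

```text
clock: 26.18
tcp_pos: [0.5382, 0.3214, 0.2372]
orientation: [-2.43, -1.99, 0.003]
contact_force: [-0.3, -0.2, 0.2]
grip_width: 0.0801
gripper_force: 0.0
```

Run:
```python
from h import *
pose(); a=[]
for n in("top","side"):
    f=grab(n); W=cloud(f); a.append(f["frame"])
    for k,c,h in (("jar",(.453,.119),.074),("slim",(.387,-.278),.1),("tub",(.645,-.229),.08),("sq",(.399,.273),.094),("cup",(.682,-.006),.073)):
        q=near(W,c,.07,h-.008,h+.008)
        if len(q)>9: print(n,k,rect(q),np.median(q[:,2]).round(4))
cv2.imwrite("pics/end.png",cv2.resize(np.vstack(a)[120:],None,fx=.85,fy=.85))
```

```text
t 26.18 tcp [538.2 321.4 237.2] close ax deg -11.4 tilt [-0.0016 -0.0007] w 80.1 gf 0.0 F [-0.3 -0.2  0.2] j [-0.16  0.45 -0.66  1.61  0.29  1.18 -1.08]
top jar (299, array([452.4, 125. ]), array([62.7, 58.5]), 89.0) 0.0739
top slim (131, array([ 383. , -278.2]), array([39.5, 38.2]), 88.8) 0.0991
top tub (458, array([ 641.1, -225.9]), array([56.6, 90.3]), 9.7) 0.0797
top cup (99, array([679.4,  -4.6]), array([68.6, 70.7]), 44.9) 0.0735
side jar (297, array([458.3, 122.2]), array([62. , 64.6]), 15.5) 0.0725
side slim (372, array([ 388.3, -280.2]), array([39.9, 41.7]), 80.6) 0.0993
side tub (914, array([ 645.8, -228.8]), array([56.7, 91.7]), 9.3) 0.0795
side sq (160, array([402. , 273.3]), array([48.6, 44.7]), 75.1) 0.092
side cup (202, array([685.4,  -7.2]), array([72. , 68.8]), 78.1) 0.0719
```

View pics/end.png

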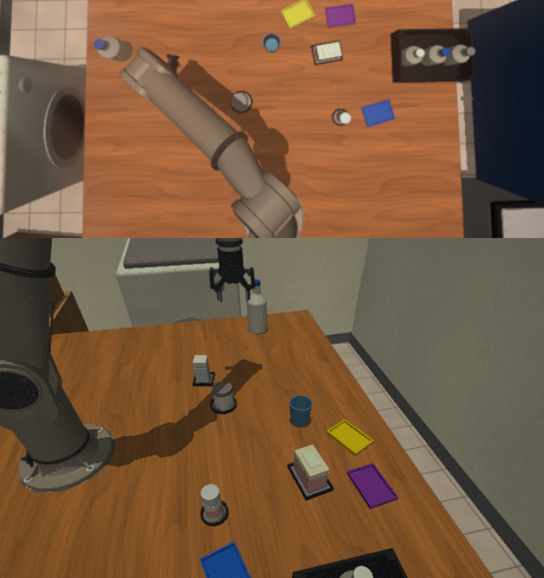

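All four stand flat: their tops are at the expected height plus 4 mm, upright and inside the rims. The cup hasn't moved and the arm is clear.

```bash
python3 -c "
from bench import r
print(r.hand_in())"
```

```text
the job is handed in; nothing more can be done
None
```

The job is handed in at about 26 s of the 112 s allowed: all four containers stand upright and flat in their matching trays, the cup was left alone, and no verdict was returned.

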